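# Load the chill-plug carrier and jack it up to weld height

## Task

One of the four pockets in the hinged aluminium carrier is empty: drop a spare brass plug from the bench fully home into it, so that every pocket holds a plug. Then set the small hand jack so that its saddle is centred under the round lift pad of the clamp shoe on the carrier's front edge, with the jack's handle still up, and pump: press the handle all the way down, let it come all the way up again, and press it all the way down a second time. Finish while holding the handle fully down, with the carrier raised on the jack alone and the plugs still in their pockets; do not let go.

Things in the scene. Friction and masses are not known exactly. Their poses are not given: they have to be found in the camera images.
- fixture: Dark-steel frame fixed to the bench, 190 mm deep, 310 mm wide, carrying the hinged carrier. Origin: on the bench under its centre. -x is its front, where the jack goes in (about world -y); y runs along the pockets; z up. Between the front posts (y = +-140 mm) the space under the carrier is open, 83 mm high (75 under the pad), back to a cross bar at x = +60 mm.
- carrier (a joint): Angle (rad) of the carrier, a 155 x 296 x 10 mm aluminium plate hinged along the fixture's back (fixture x = +75 mm, height 88 mm), about 1.3 kg. 0 = level at rest, plate top 93 mm above the bench; grows as the front edge rises, about 0.15 with the handle fully down. On it: a 60 x 230 x 30 mm block with the four pockets, its top 123 mm above the bench.
- pocket0 (a point): Centre of the floor of pocket 0 of 4 in the carrier's block: a round hole 31 mm wide and 22 mm deep, floor 101 mm above the bench while the carrier is level; pockets are 52 mm apart along the fixture's y. A plug is home in it when the plug's origin is at this point.
- pocket1 (a point): Centre of the floor of pocket 1 of 4 in the carrier's block: a round hole 31 mm wide and 22 mm deep, floor 101 mm above the bench while the carrier is level; pockets are 52 mm apart along the fixture's y. A plug is home in it when the plug's origin is at this point.
- pocket2 (a point): Centre of the floor of pocket 2 of 4 in the carrier's block: a round hole 31 mm wide and 22 mm deep, floor 101 mm above the bench while the carrier is level; pockets are 52 mm apart along the fixture's y. A plug is home in it when the plug's origin is at this point.
- pocket3 (a point): Centre of the floor of pocket 3 of 4 in the carrier's block: a round hole 31 mm wide and 22 mm deep, floor 101 mm above the bench while the carrier is level; pockets are 52 mm apart along the fixture's y. A plug is home in it when the plug's origin is at this point.
- plug0: Brass chill plug, one of five alike: upright cylinder 26 mm diameter, 55 mm tall, 220 g, its foot chamfered. Origin: centre of its underside; z up along its axis. At the start three plugs stand in pockets and two are spares standing on the bench behind the fixture (which ones: see their positions).
- plug1: Brass chill plug, one of five alike: upright cylinder 26 mm diameter, 55 mm tall, 220 g, its foot chamfered. Origin: centre of its underside; z up along its axis. At the start three plugs stand in pockets and two are spares standing on the bench behind the fixture (which ones: see their positions).
- plug2: Brass chill plug, one of five alike: upright cylinder 26 mm diameter, 55 mm tall, 220 g, its foot chamfered. Origin: centre of its underside; z up along its axis. At the start three plugs stand in pockets and two are spares standing on the bench behind the fixture (which ones: see their positions).
- plug3: Brass chill plug, one of five alike: upright cylinder 26 mm diameter, 55 mm tall, 220 g, its foot chamfered. Origin: centre of its underside; z up along its axis. At the start three plugs stand in pockets and two are spares standing on the bench behind the fixture (which ones: see their positions).
- plug4: Brass chill plug, one of five alike: upright cylinder 26 mm diameter, 55 mm tall, 220 g, its foot chamfered. Origin: centre of its underside; z up along its axis. At the start three plugs stand in pockets and two are spares standing on the bench behind the fixture (which ones: see their positions).
- lift_pad (a point): Centre of the flat underside of the round lift pad (36 mm diameter), 75 mm above the bench with the carrier level. It is under a steel shoe, 36 mm wide, clamped (40 N to slide it) somewhere along the carrier's front edge at fixture x = -95 mm. A dark hexagonal bolt head on the shoe, top 119 mm above the bench, is exactly above it; the shoe ends 12 mm in front of it (the pad 18).
- jack: Small loose grey hand jack, 0.7 to 1.1 kg. Origin: on the bench under the centre of its square pump housing; +x points to the saddle end, z up. Base plate 275 x 80 x 12 mm (x -157 to +118 mm). Housing 40 x 40 mm, top at 95 mm: grip it across y from above to lift or slide the jack. Saddle at x = +85 mm, T-handle at the -x end.
- saddle_top (a point): Centre of the top of the jack's saddle, a flat steel disc 38 mm diameter, 85 mm ahead (+x) of the jack's origin; 65 mm above the bench with the handle up, 99 mm with the handle fully down (the saddle follows the handle).
- handle (a joint): Angle (rad) of the pump handle: 0 = fully up (rest), 0.55 = fully down on its stop. Sprung: it comes up by itself when released. Pressing the bar down takes about 3 to 5 N unloaded, about 8 to 14 N with the carrier on the saddle. No ratchet: the saddle sinks as the handle comes up.
- handle_bar (a point): Centre of the handle's black cross bar (18 mm diameter, 60 mm long across the jack), 115 mm from the pivot at jack x = -25 mm, height 70 mm. Handle up: bar at jack x = -129 mm, height 119 mm; fully down: x = -139 mm, height 57 mm. Press it down from above with closed fingers; it lies over the base plate, so the jack does not tip.
Things that resemble listed ones, but are neither listed nor needed, are in the scene too. What is shaped like the plug4 but blue or turquoise is not meant. Leave any red look-alike of the plug0 alone.

How it is judged:
By the outcome, as a careful person would: the job done as asked, in the order asked, and still so for the second after the job is handed in, while the arm keeps its last pose, push and grip.
It also fails if it takes over 69 s, if anything falls off the work surface, if the arm or the gripper's body presses on something with over 40 N, if the wrist force passes 120 N, or if a joint passes its speed limit or range.

## Robot

A 6-joint arm with a two-finger parallel gripper is mounted at the origin on the work surface. World frame = base frame: x ahead of the robot, y to its left, z up, the work surface at z = 0. Lengths are in mm, angles in rad, forces in N, time in s.
With the tool pointing down it reaches from about 350 to 975 mm from the base axis. Payload 7.1 kg.
Tool frame: the origin (TCP) lies on the front face of the gripper's body, between the roots of the fingers; the fingertips stand 80 mm ahead of it and the grasp point (between the pads) lies 61 mm ahead of it (env.tips_ahead is the distance from the TCP to the fingertips, in mm); z points along the fingers, y is the line along which they close (so a half turn about z gives the same grasp; the last joint's range is limited). The gripper opens to 88 mm and grips with 3 to 60 N. Pads are 20 mm wide; open, the fingers measure 115 mm over their backs; the gripper's body (75 mm by 178 mm) begins 61 mm behind the grasp point.
Start: joints at [-1.297, 0.423, 1.63, -0, 1.089, -0.019], TCP at [180.415, -598.378, 302.675] pointing down, gripper open.
Joint ranges: [-3, 3], [-0.9, 2.11], [0.09, 2.58], [-1.31, 4.45], [0.11, 2.69], [-2.54, 2.54]. Speed limits (rad/s): [2.39, 2.39, 3.01, 3.14, 3.14, 3.14].

## Interface

Orientations are given as a unit quaternion [x, y, z, w].
In Python, from station import env, set_gripper, viewer, workorder gives the robot as it stands. Calls block until the motion is done:
- env.reach(position, orientation): joint-space move of the TCP to a pose.
- env.move_l(position, rot=None, rate=150, f_stop=None): straight line of the TCP; rot=None keeps the orientation; rate is the mean speed in mm/s. With f_stop (N) it stops when the force on the tool has changed by that much, and returns True; else False.
- env.move_joints(angles): joint-space move.
- set_gripper(opening): finger opening in mm; the grip force is fixed at half the most; returns when the fingers have stopped.
- env.hold(seconds).
- env.ik(position, orientation): joint angles nearest the present ones, or None.
- env.read_state(): the state.
- viewer.camera(name): name is "scene" or "top" or "wrist"; returns the picture (420x560x3 uint8, blue, green, red); there is no depth.
- viewer.camera_params(name): a dict with "fx", "fy", "cx", "cy" (pixels), "dist" ([k1, k2, p1, p2, k3] as OpenCV has them; the pictures are not rectified), "pose" (4x4, takes a point from camera to world coordinates); the wrist camera has in their place "tool_from_camera" (4x4, takes a point from camera to tool coordinates, whose origin is the TCP and whose axes are the flange's). Camera axes: x right, y up, looking along -z (the intrinsics and any distortion apply to the point x, -y, -z); pixel columns grow to the right and rows downward; lengths in mm; the calibration is good to about 2 mm. A picture is of the moment at which its call begins: read the wrist's pose just before it. camera_params takes no time and is no camera call.
A pose or a line that the arm cannot do raises env.IKError and nothing moves.
- workorder.sign_off(): hands the job in; it is judged then, once.
The state is a dict: "time_s": time; "qpos": joint angles; "dq": joint speeds; "tau": joint torques, N m; "tool_pos": TCP position; "orientation": TCP orientation; "force": force on the tool from outside, world axes, zero at the start; "wrist_torque": the same for the moment, N m; "width": finger opening in mm; "grip_force": force on a finger pad.
Only numpy, scipy, OpenCV 4.12 (cv2) and the standard library are available. Lean on these libraries where they do the work, as an engineer would, in place of code of your own. Each camera call takes 0.05 s, during which the arm holds its last target. There are 200 camera calls.

## Working session

There is one attempt and no reset: what is moved stays moved. The work goes in short steps, each a Python script; the robot and the scene stay as the last script left them, time stands still between calls to the robot, and variables do not carry over. Pictures are saved under pics/ and viewed, at most 12 in all, crops included, and the job is handed in when it is done.

```bash
ls; mkdir -p pics; python3 - <<'E'
from station import env, viewer
import cv2,numpy as np
for n in("scene","top"):
    im=viewer.camera(n);cv2.imwrite(f"pics/{n}0.png",im)
    p=viewer.camera_params(n);print(n,{k:np.round(v,3).tolist() for k,v in p.items()})
p=viewer.camera_params("wrist");print({k:np.round(v,3).tolist() for k,v in p.items()})
s=env.read_state();print(s["time_s"],s["orientation"],s["force"])
E
```

```text
pics
scene {'fx': 414.989, 'fy': 414.989, 'cx': 284.356, 'cy': 210.85, 'dist': [-0.0, 0.0, 0.0, 0.0, 0.0], 'pose': [[-0.194, -0.64, 0.744, 1202.084], [0.981, -0.133, 0.141, 93.638], [0.009, 0.757, 0.653, 695.543], [0.0, 0.0, 0.0, 1.0]]}
top {'fx': 412.35, 'fy': 412.35, 'cx': 288.068, 'cy': 213.291, 'dist': [-0.024, 0.0, 0.0, 0.0, 0.0], 'pose': [[0.004, 0.999, -0.051, 467.313], [-1.0, 0.004, 0.003, -3.923], [0.003, 0.051, 0.999, 1051.75], [0.0, 0.0, 0.0, 1.0]]}
{'fx': 359.719, 'fy': 359.719, 'cx': 283.011, 'cy': 210.081, 'dist': [-0.038, 0.0, 0.0, 0.0, 0.0], 'tool_from_camera': [[-0.001, 0.964, 0.265, 72.875], [1.0, 0.001, 0.001, 1.251], [0.0, 0.265, -0.964, -81.457], [0.0, 0.0, 0.0, 1.0]]}
0.1 [ 9.89302753e-01  1.45875286e-01 -9.66316661e-05 -6.74177857e-04] [ 0.4556406  -0.19469612 -0.47220058]
```

View pics/scene0.png

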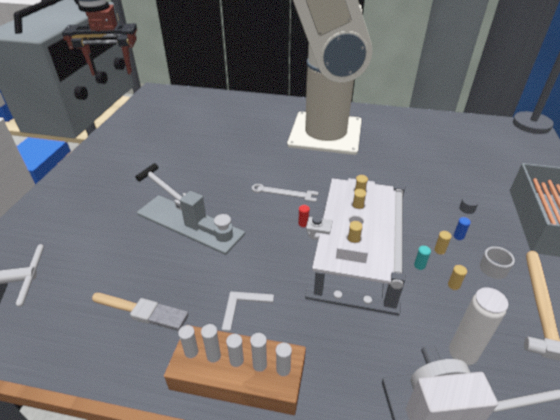

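View pics/top0.png

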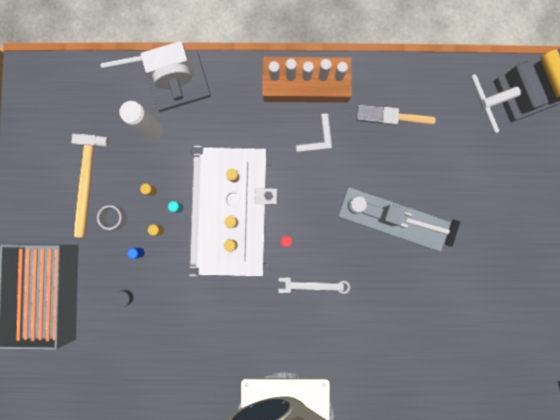

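The top picture shows the fixture at (230,212), with the front facing right. Plugs stand at (232,175), (230,222) and (229,245), and the empty pocket is at (233,199). The bolt head is at about (267,196) and the jack runs from its saddle at (359,204) to its bar at (453,232). Five small cylinders stand behind the fixture:
- Brass at (146,189) and (153,230). These are the two spares, as they match by colour.
- Teal at (173,207), blue at (133,253) and a dark ring at (125,298). These are decoys.

The red plug at (287,241) stays untouched.

```bash
cat > h.py <<'E'
import numpy as np, cv2
from scipy.spatial.transform import Rotation as R
from station import env, set_gripper, viewer, workorder
def snap(name):
    p=dict(viewer.camera_params(name))
    if name=="wrist":
        s=env.read_state(); T=np.eye(4); T[:3,:3]=R.from_quat(s["orientation"]).as_matrix(); T[:3,3]=s["tool_pos"]
        p["pose"]=T@np.array(p["tool_from_camera"])
    im=viewer.camera(name); return im,p
def ray(p,px):
    K=np.array([[p["fx"],0,p["cx"]],[0,p["fy"],p["cy"]],[0,0,1.]])
    u=cv2.undistortPoints(np.array([[px]],float),K,np.array(p["dist"],float))[0,0]
    P=np.array(p["pose"]); d=P[:3,:3]@np.array([u[0],-u[1],-1.]); return P[:3,3],d/np.linalg.norm(d)
def onz(p,px,z):
    o,d=ray(p,px); return o+d*(z-o[2])/d[2]
def project(p,X):
    P=np.array(p["pose"]); c=P[:3,:3].T@(np.array(X,float)-P[:3,3]); c=c*[1,-1,-1]
    K=np.array([[p["fx"],0,p["cx"]],[0,p["fy"],p["cy"]],[0,0,1.]])
    return cv2.projectPoints(c.reshape(1,3),np.zeros(3),np.zeros(3),K,np.array(p["dist"],float))[0].ravel()
def tri(obs):  # [(p,px),...] -> point, rms miss
    A=np.zeros((3,3));b=np.zeros(3);L=[]
    for p,px in obs:
        o,d=ray(p,px);M=np.eye(3)-np.outer(d,d);A+=M;b+=M@o;L.append((o,M))
    X=np.linalg.solve(A,b); return X,max(np.linalg.norm(M@(X-o)) for o,M in L)
def blobs(im,lo,hi,amin=15):
    m=cv2.inRange(cv2.cvtColor(im,cv2.COLOR_BGR2HSV),np.array(lo),np.array(hi))
    n,_,st,c=cv2.connectedComponentsWithStats(m)
    return [(c[i].round(1).tolist(),st[i].tolist()) for i in range(1,n) if st[i,4]>=amin]
def down(yaw):  # tool pointing down, tool y axis (finger line) at world angle yaw
    y=np.array([np.cos(yaw),np.sin(yaw),0]);z=np.array([0,0,-1.]);x=np.cross(y,z)
    return R.from_matrix(np.c_[x,y,z]).as_quat()
BR=((12,120,90),(28,255,255))
E
python3 - <<'E'
from h import *
it,pt=snap("top");is_,ps=snap("scene")
for c,s in blobs(it,*BR): print("top",c,s,onz(pt,c,55).round(),onz(pt,c,156).round())
for c,s in blobs(is_,*BR): print("scene",c,s)
for n,px,z in[("pocket",(233,199),101),("bolt",(267,196),119),("saddle",(359,204),65),("bar",(453,232),119),("housing",(397,216),95),("fl",(194,148),0)]:print(n,onz(pt,px,z).round())
a=cv2.resize(it[130:260,110:290],None,fx=4,fy=4,interpolation=cv2.INTER_CUBIC)
cv2.imwrite("pics/c1.png",a)
E
```

```text
top [76.2, 47.0] [0, 43, 168, 45, 1137] [931. 523.  55.] [884. 469. 156.]
top [403.9, 51.1] [184, 43, 376, 54, 2943] [ 923. -294.   55.] [ 877. -264.  156.]
top [306.4, 80.8] [263, 58, 88, 43, 2331] [846. -51.  55.] [808. -46. 156.]
top [414.0, 120.7] [400, 119, 29, 4, 29] [ 748. -316.   55.] [ 719. -284.  156.]
top [86.6, 193.7] [81, 147, 12, 90, 197] [564. 484.  55.] [554. 434. 156.]
top [231.8, 174.4] [227, 170, 11, 10, 88] [613. 130.  55.] [598. 117. 156.]
top [147.6, 189.2] [140, 184, 16, 11, 129] [576. 335.  55.] [565. 300. 156.]
top [230.5, 221.5] [225, 217, 12, 10, 91] [498. 132.  55.] [495. 118. 156.]
top [154.9, 229.5] [148, 225, 15, 10, 125] [478. 315.  55.] [477. 283. 156.]
top [229.8, 245.0] [225, 240, 11, 11, 91] [441. 133.  55.] [444. 119. 156.]
top [34.2, 267.5] [34, 256, 2, 24, 24] [384. 607.  55.] [393. 545. 156.]
top [48.8, 265.9] [48, 257, 2, 18, 23] [389. 572.  55.] [397. 513. 156.]
top [41.0, 287.4] [40, 276, 2, 24, 25] [337. 589.  55.] [350. 529. 156.]
top [47.8, 297.3] [47, 287, 2, 22, 26] [313. 572.  55.] [329. 513. 156.]
top [47.0, 325.9] [46, 315, 2, 23, 24
[... 213 characters left out ...]
scene [455.5, 280.0] [449, 271, 16, 18, 148]
scene [302.1, 355.6] [300, 351, 4, 10, 18]
scene [248.6, 366.0] [245, 363, 7, 8, 24]
scene [234.9, 393.8] [165, 365, 138, 49, 1446]
scene [265.4, 372.7] [261, 366, 9, 13, 33]
scene [272.6, 375.9] [268, 371, 10, 10, 38]
scene [293.3, 373.8] [290, 370, 8, 7, 20]
scene [257.3, 375.2] [255, 373, 6, 6, 16]
scene [287.7, 381.7] [282, 377, 11, 11, 30]
scene [32.8, 390.6] [25, 387, 17, 8, 41]
scene [53.8, 406.7] [0, 392, 121, 28, 684]
scene [80.4, 401.5] [76, 399, 8, 7, 17]
scene [99.9, 405.8] [96, 403, 9, 7, 19]
pocket [549. 120. 101.]
bolt [554.  41. 119.]
saddle [ 541. -177.   65.]
bar [ 474. -382.  119.]
housing [ 511. -261.   95.]
fl [689. 236.   0.]
```

View pics/c1.png

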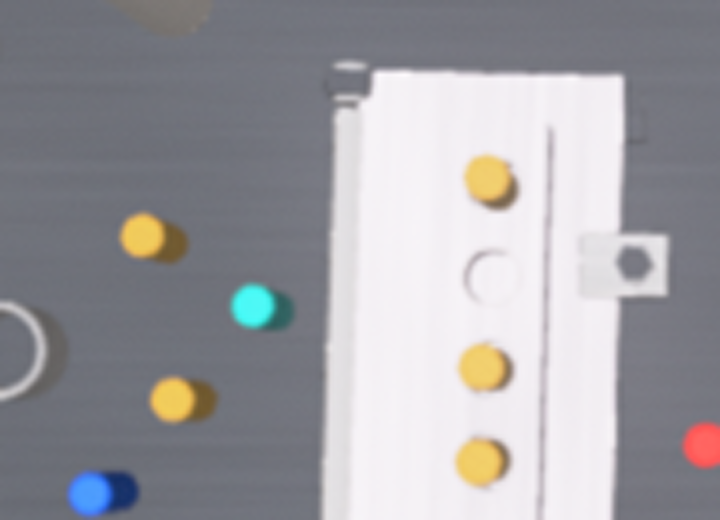

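The crop confirms it. The spares at crop (142,235) and (172,400) are brass, while teal is at (253,306) and blue at (90,493). I'll take the spare at top pixel (153,230), and the empty pocket is second from the top. Next come two wrist views.

```bash
python3 - <<'E'
from h import *
import pickle
q=down(np.pi/2);D=[]
for i,P in enumerate([(470,290,290),(500,150,290)]):
    env.reach(P,q); env.hold(0.2); im,p=snap("wrist"); D.append((im,p)); cv2.imwrite(f"pics/w{i}.png",im)
    for c,s in blobs(im,*BR,60): print(i,c,s,onz(p,c,40).round())
pickle.dump(D,open("w.pkl","wb"))
s=env.read_state();print(s["time_s"],s["tool_pos"])
cv2.imwrite("pics/both.png",cv2.resize(np.vstack([D[0][0],D[1][0]]),None,fx=.714,fy=.714))
E
```

```text
0 [19.5, 188.5] [0, 167, 40, 42, 1222] [468.  36.  40.]
0 [496.1, 230.0] [472, 174, 50, 111, 2616] [511. 499.  40.]
0 [316.8, 198.2] [303, 180, 30, 36, 815] [478. 321.  40.]
0 [37.8, 258.8] [14, 229, 65, 54, 1333] [541.  40.  40.]
0 [333.8, 290.4] [320, 268, 30, 44, 921] [575. 340.  40.]
0 [86.8, 312.4] [81, 305, 13, 15, 136] [601.  82.  40.]
0 [481.2, 312.5] [472, 305, 21, 15, 189] [602. 498.  40.]
0 [498.3, 346.4] [480, 308, 30, 67, 798] [645. 524.  40.]
0 [66.6, 346.4] [57, 310, 26, 65, 634] [644.  52.  40.]
1 [235.5, 139.3] [215, 118, 43, 43, 1440] [453. 107.  40.]
1 [471.8, 170.6] [458, 157, 29, 28, 634] [481. 327.  40.]
1 [236.5, 222.0] [217, 203, 40, 39, 1205] [532. 105.  40.]
1 [478.1, 272.0] [465, 260, 27, 24, 492] [585. 349.  40.]
1 [62.8, 347.3] [57, 313, 20, 62, 391] [675. -90.  40.]
1 [502.7, 346.7] [490, 313, 20, 62, 415] [675. 391.  40.]
1 [239.0, 365.9] [222, 359, 35, 17, 485] [697. 102.  40.]
4.5917 [499.86877585 151.15436893 289.97557006]
```

View pics/both.png

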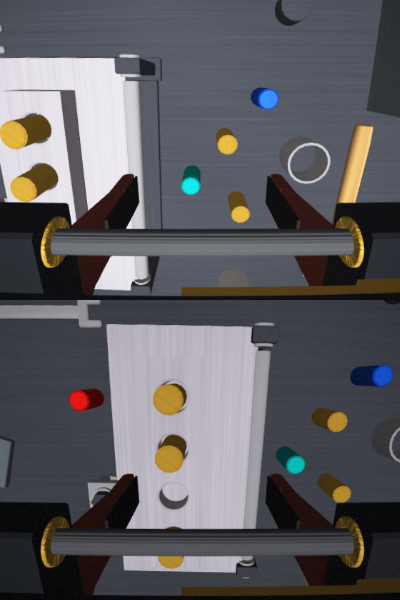

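The two wrist views agree. View 0 (upper) shows the brass spares at (226,143) and (239,207), with teal at (190,180) and blue at (265,98). View 1 shows the seated plugs at (170,398), (170,458) and (171,560), the empty pocket at (174,495) and the bolt near (100,490). Next I'll measure the tops and the pocket precisely.

```bash
python3 - <<'E'
from h import *
import pickle
D=pickle.load(open("w.pkl","rb"))
def tops(im):
    hsv=cv2.cvtColor(im,cv2.COLOR_BGR2HSV);out=[]
    m=cv2.inRange(hsv,*map(np.array,BR));n,l,st,c=cv2.connectedComponentsWithStats(m)
    for i in range(1,n):
        if 400<st[i,4]<1600 and c[i][1]<300:
            v=hsv[...,2][l==i].reshape(-1,1);t,_=cv2.threshold(v,0,255,cv2.THRESH_OTSU)
            k=((l==i)&(hsv[...,2]>t)).astype(np.uint8);cs,_=cv2.findContours(k,0,1)
            cc=max(cs,key=cv2.contourArea);e=cv2.fitEllipse(cv2.convexHull(cc))
            out.append((np.round(e[0],1),np.round(e[1],1),t,int(v.min()),int(v.max())))
    return out
T=[tops(im) for im,_ in D]
for i,t in enumerate(T):
    for e in t: print(i,e,onz(D[i][1],e[0],55).round(1),onz(D[i][1],e[0],156).round(1))
# pocket: grey hole on the bright block, view 1
im,p=D[1];g=cv2.cvtColor(im,cv2.COLOR_BGR2GRAY)
c=g[250:305,210:280]; print(c[::4,::3])
cv2.imwrite("pics/c2.png",cv2.resize(np.hstack([im[240:320,100:300]]),None,fx=4,fy=4,interpolation=cv2.INTER_CUBIC))
E
```

```text
0 (array([ 18.9, 188.9]), array([34.8, 42.3]), 170.0, 90, 231) [465.1  46.5  55. ] [443.8 123.8 156. ]
0 (array([318.3, 202.1]), array([26.6, 28.1]), 163.0, 90, 236) [478.3 320.7  55. ] [452.8 310.5 156. ]
0 (array([ 32.7, 264.8]), array([31.7, 39.4]), 158.0, 90, 231) [540.5  45.1  55. ] [495.1 122.8 156. ]
0 (array([336.4, 299.7]), array([23. , 25.4]), 157.0, 90, 235) [577.3 341.1  55. ] [520.2 324.3 156. ]
1 (array([234.9, 139.5]), array([41., 43.]), 155.0, 92, 193) [452.  108.5  55. ] [444.3 121.8 156. ]
1 (array([472.1, 170.6]), array([25.2, 29.1]), 148.0, 92, 187) [478.7 319.7  55. ] [462.5 265.5 156. ]
1 (array([236.1, 222.5]), array([37.1, 39.5]), 152.0, 94, 193) [527.4 107.1  55. ] [495.6 120.8 156. ]
1 (array([478.2, 271.9]), array([21.5, 25.5]), 153.0, 90, 186) [577.7 340.   55. ] [529.9 279.4 156. ]
[[184 186 187 184 194 186 182 188 186 187 191 192 186 186 184 189 184 193
  193 191 190 189 187 186]
 [183 185 191 183 194 183 183 186 187 184 186 186 185 184 185 191 184 191
  192 190 188 186 186 187]
 [188 185 189 184 194 187 185 169 181 191 190 183 190 185 176 188 185 191
  
[... 436 characters left out ...]
92 184 182 168  62  61  66 107 190 186 184 191 188 184 187  88  69
  186 194 193 187 190 185]
 [197 193 184 182 176  90  62  69  65  68  66  72  99  76  72  74  72 105
  188 191 192 186 187 183]
 [194 193 186 185 190 177  90  67  70  69  65  66  66  64  67  74  87 182
  197 192 194 188 187 183]
 [193 188 187 181 191 184 169 156  63  63  61  66  72  70  70 150 176 190
  194 192 194 185 186 182]
 [193 187 184 181 191 187 183 178 176 173 176 168 179 177 179 188 181 191
  193 190 188 187 188 182]
 [193 193 186 186 190 190 182 178 184 186 188 189 187 183 186 190 185 189
  192 187 194 184 184 184]
 [190 191 182 183 188 185 182 180 181 189 190 189 188 184 182 190 181 191
  195 190 190 185 185 182]]
```

View pics/c2.png

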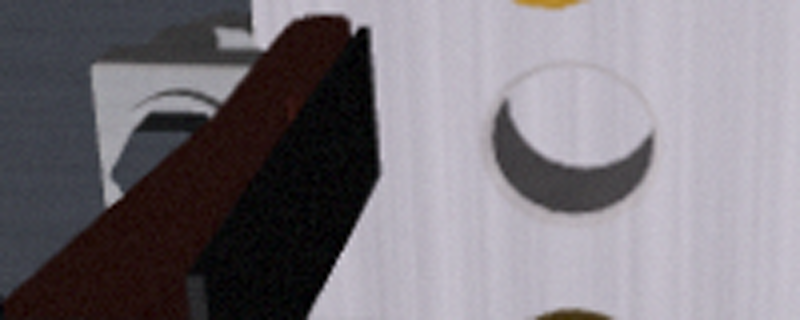

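Two-view agreement: the spare is at (478.5, 320.2) with its top at z≈55, and the seated plugs are at z≈156. In the crop, the pocket rim is centred at (573,138), which is full-image pixel (243.3,274.6). Now I'll compute the pocket position and grasp the plug.

```bash
python3 - <<'E'
from h import *
import pickle
D=pickle.load(open("w.pkl","rb"))
print("pocket",onz(D[1][1],(243.3,274.6),123).round(1))
for a,b in [((318.3,202.1),(472.1,170.6)),((18.9,188.9),(234.9,139.5)),((32.7,264.8),(236.1,222.5))]:
    X,e=tri([(D[0][1],a),(D[1][1],b)]);print(X.round(1),round(e,2))
im,p=snap("top"); # pocket centre seen from above
print("top",[onz(p,c,z).round(1).tolist() for c,z in(((233.0,199.0),123),((146+7-0.2,230),55))])
q=down(np.pi/2); x,y=478.5,320.2
set_gripper(60)
env.reach((x,y,160),q); env.move_l((x,y,107),rate=150)
set_gripper(15); s=env.read_state();print(s["width"],s["grip_force"],s["tool_pos"])
env.move_l((x,y,250),rate=200)
env.hold(0.2);s=env.read_state();print(s["width"],s["force"],s["time_s"])
im,p=snap("wrist");cv2.imwrite("pics/w2.png",im)
for c,st in blobs(im,*BR,60): print(c,st)
E
```

```text
pocket [547.2 120.3 123. ]
[479.  321.   52.6] 0.08
[444.5 121.3 152.8] 0.04
[496.6 120.3 152.7] 0.04
top [[546.7, 117.6, 123.0], [476.6, 319.9, 55.0]]
25.489024791948747 29.846681838389486 [478.67165717 320.37302013 107.29298417]
25.883720779432725 [-0.36393362  0.75987615 -1.94037495] 8.3333
[483.9, 236.0] [463, 174, 56, 146, 1610]
[284.4, 275.0] [253, 226, 62, 96, 4596]
[217.0, 341.4] [211, 306, 16, 71, 609]
[349.0, 341.4] [340, 306, 16, 71, 616]
[309.6, 405.0] [90, 393, 397, 21, 4799]
```

```bash
python3 - <<'E'
from h import *
q=down(np.pi/2+0.015); x,y=547.0,120.4
env.reach((x,y,285),q); env.move_l((x,y,236),rate=150)
env.hold(0.1);f0=env.read_state()["force"]
h=env.move_l((x,y,208.5),rate=50,f_stop=8); s=env.read_state()
print(h,s["tool_pos"],s["force"]-f0,s["width"])
if s["tool_pos"][2]<212:
    set_gripper(50); env.move_l((x,y,300),rate=200)
    env.reach((500,60,300),down(np.pi/2));env.hold(.2)
    im,p=snap("wrist");cv2.imwrite("pics/w3.png",im)
    import pickle;pickle.dump((im,p),open("w3.pkl","wb"))
    cv2.imwrite("pics/c3.png",im)
print(env.read_state()["time_s"])
E
```

```text
True [546.56997158 120.39303566 208.12778196] [0.15725862 1.36325776 5.32501896] 25.14507282251099
12.2333
```

View pics/c3.png

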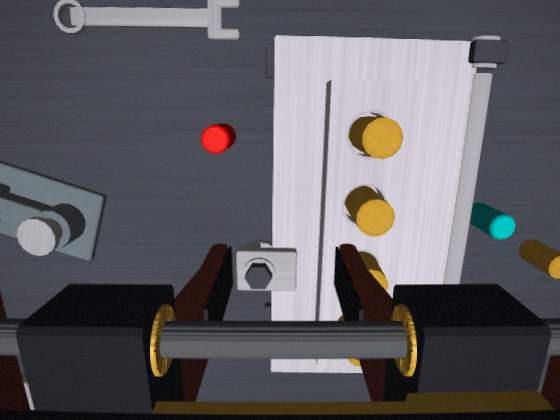

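The plug is home: the TCP stopped at z=208.1, which puts its foot at about 101. The picture shows the bolt at (259,276), the jack saddle at (38,238) and the seated plugs at (383,138), (375,217) and (375,270). Next I'll look at the bolt and the jack.

```bash
python3 - <<'E'
from h import *
import pickle
q=down(0);D=[]
for P in [(535,-90,330),(515,-270,330)]:
    env.reach(P,q); env.hold(0.2); D.append(snap("wrist"))
D.append(snap("top"));D.append(snap("scene"))
pickle.dump(D,open("j.pkl","wb"));print(env.read_state()["time_s"])
cv2.imwrite("pics/j.png",np.hstack([cv2.resize(np.vstack([D[0][0][:330],D[1][0][:330]]),None,fx=.9,fy=.9)]))
E
```

```text
14.7583
```

View pics/j.png

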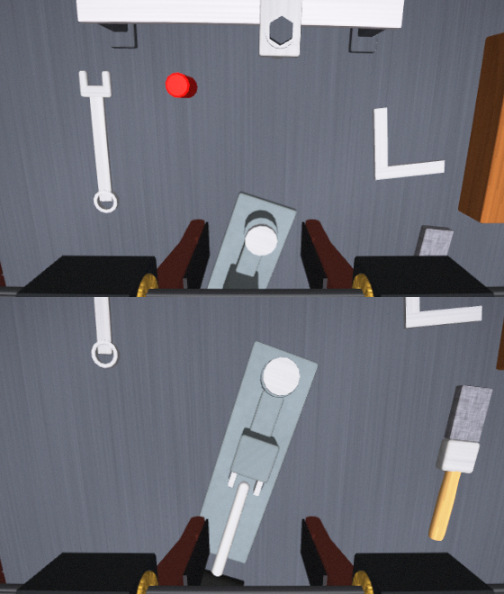

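View 0 (upper) shows the bolt at (281,32) and the saddle at (261,240). View 1 shows the saddle at (281,79), the housing top at about (258,158) and the bar at the lower edge, near (225,280). Next I'll measure these with masks.

```bash
cat > m.py <<'E'
from h import *
def ell(im,seed,pred,r=40):
    "ellipse of the component of pred(hsv) around seed"
    hsv=cv2.cvtColor(im,cv2.COLOR_BGR2HSV);m=pred(hsv).astype(np.uint8)
    x,y=map(int,seed);w=np.zeros_like(m);w[max(0,y-r):y+r,max(0,x-r):x+r]=1;m=m&w
    n,l,st,c=cv2.connectedComponentsWithStats(m,connectivity=4);k=l[y,x]
    cs,_=cv2.findContours((l==k).astype(np.uint8),0,1);cc=max(cs,key=cv2.contourArea)
    e=cv2.fitEllipse(cv2.convexHull(cc));return np.round(e[0],1),np.round(e[1],1),st[k].tolist()
E
python3 - <<'E'
from m import *
import pickle
D=pickle.load(open("j.pkl","rb"));(i0,p0),(i1,p1),(it,pt),(is_,ps)=D
h0=cv2.cvtColor(i0,cv2.COLOR_BGR2HSV);h1=cv2.cvtColor(i1,cv2.COLOR_BGR2HSV)
for n,h,(x,y) in[("bolt",h0,(312,35)),("shoe",h0,(295,20)),("sad0",h0,(290,267)),("sad1",h1,(312,88)),("plate1",h1,(270,150)),("hous",h1,(286,178)),("bench",h1,(200,60))]: print(n,h[y-2:y+3:2,x-2:x+3:2].reshape(-1,3).tolist())
br=lambda h:(h[...,2]>185)
s0=ell(i0,(290,267),br);s1=ell(i1,(312,88),br);b0=ell(i0,(312,35),lambda h:h[...,2]<130)
i3,p3=pickle.load(open("w3.pkl","rb"));b3=ell(i3,(259,276),lambda h:h[...,2]<115,18)
print(s0,s1,b0,b3)
print("saddle tri",tri([(p0,s0[0]),(p1,s1[0])]),onz(p1,s1[0],65),onz(p0,s0[0],65))
print("bolt tri",tri([(p0,b0[0]),(p3,b3[0])]),onz(p0,b0[0],119),onz(p3,b3[0],119))
big=lambda a,s:cv2.resize(a,None,fx=s,fy=s,interpolation=cv2.INTER_CUBIC)
a=big(i1[120:330,210:370],2.8);c=big(i0[0:70,270:350],4);d=big(i3[235:305,220:300],4)
b=np.zeros((588,320,3),np.uint8);b[:280]=c;b[300:580]=d
cv2.imwrite("pics/c4.png",np.hstack([a[:588],b]))
E
```

```text
bolt [[113, 35, 115], [108, 40, 116], [110, 45, 120], [112, 39, 117], [111, 31, 115], [116, 34, 121], [114, 32, 113], [110, 40, 116], [108, 38, 120]]
shoe [[128, 4, 230], [120, 3, 229], [126, 5, 232], [132, 6, 229], [126, 6, 231], [132, 5, 232], [120, 4, 229], [128, 4, 232], [126, 5, 233]]
sad0 [[126, 5, 239], [128, 4, 238], [130, 3, 238], [120, 4, 240], [120, 4, 237], [128, 4, 238], [113, 4, 238], [120, 4, 239], [128, 4, 239]]
sad1 [[120, 4, 235], [120, 3, 236], [132, 5, 236], [126, 5, 237], [128, 4, 237], [132, 5, 236], [120, 4, 236], [126, 5, 238], [128, 4, 238]]
plate1 [[104, 27, 188], [102, 30, 110], [101, 28, 72], [104, 30, 179], [103, 27, 67], [99, 37, 69], [105, 33, 140], [99, 23, 76], [95, 21, 74]]
hous [[101, 28, 179], [103, 30, 180], [103, 30, 178], [103, 30, 181], [103, 33, 178], [102, 33, 180], [103, 36, 179], [103, 34, 180], [100, 33, 179]]
bench [[107, 40, 121], [109, 35, 123], [111, 34, 119], [109, 36, 122], [114, 40, 121], [111, 35, 124], [111, 34, 121], [114, 33, 123], [118, 37, 123]]
(array([297.3, 262.5]), array([45.4, 86.3]), [270, 227, 57, 72, 1938]) (array([319.,  96.]), array([52.8, 63.1]), [292, 66, 55, 62, 2031]) (array([311.9,  33.7]), array([26.7, 30.7]), [300, 18, 25, 32, 610]) (array([258. , 275.4]), array([25.6, 28.1]), [245, 263, 27, 26, 545])
saddle tri (array([ 551.95041956, -181.83915149,   37.51840677]), np.float64(0.10636837319231703)) [ 549.40142383 -182.96316721   65.        ] [ 550.64424956 -169.78207695   65.        ]
bolt tri (array([557.55011294,  39.44695161, 113.99784453]), np.float64(0.2575674177131474)) [557.32005066  38.69697042 119.        ] [554.97440112  39.61753666 119.        ]
```

View pics/c4.png

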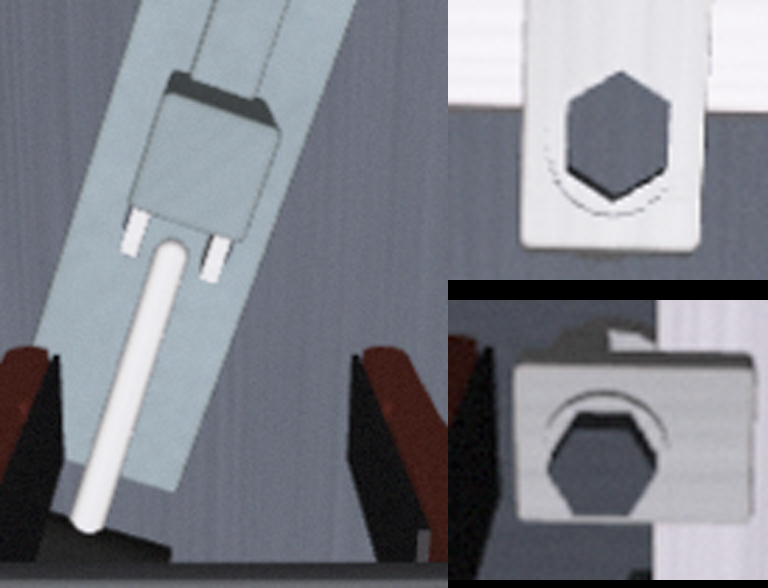

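In the crop, the housing-top corners are about (166,93), (280,130), (247,240) and (131,205). The plate edges run (135,0)→(35,345) and (356,0)→(177,492). The bolt's top face is centred at (619,132) in view 0 and (603,472) in the earlier view.

```bash
python3 - <<'E'
from m import *
import pickle
D=pickle.load(open("j.pkl","rb"));(i0,p0),(i1,p1),(it,pt),(is_,ps)=D
i3,p3=pickle.load(open("w3.pkl","rb"))
br=lambda h:(h[...,2]>222)&(h[...,1]<14)
s0=ell(i0,(290,267),br);s1=ell(i1,(312,88),br);print(s0,s1)
st=ell(it,(359,204),lambda h:(h[...,2]>210)&(h[...,1]<20));print("top",st,onz(pt,st[0],65))
print("saddle",tri([(p0,s0[0]),(p1,s1[0])]),onz(p1,s1[0],65),onz(p0,s0[0],65))
b0=(312.7,33);b3=(258.8,278)
print("bolt",tri([(p0,b0),(p3,b3)]),onz(p0,b0,119),onz(p3,b3,119))
f=lambda x,y:(x/2.8+210,y/2.8+120)
C=[onz(p1,f(*c),95)[:2] for c in((166,93),(280,130),(247,240),(131,205))]
print("housing",np.mean(C,0),[np.linalg.norm(C[i]-C[(i+1)%4]).round(1) for i in range(4)])
for a,b in(((35,345),(135,0)),((177,492),(356,0))):
    A,B=onz(p1,f(*a),12),onz(p1,f(*b),12);print("plate edge yaw",np.arctan2(*(B-A)[1::-1]))
e=C[0]-C[3];print("hyaw",np.arctan2(e[1],e[0]));e=C[1]-C[2];print(np.arctan2(e[1],e[0]))
d=onz(p1,s1[0],65)[:2]-np.mean(C,0);print("dist",np.linalg.norm(d),np.arctan2(d[1],d[0]))
E
```

```text
(array([289.8, 267.4]), array([31.5, 34.7]), [273, 252, 35, 32, 870]) (array([312.3,  87.6]), array([39.2, 41.5]), [293, 67, 40, 42, 1284])Traceback (most recent call last):
  File "<stdin>", line 7, in <module>
  File "m.py", line 8, in ell
    e=cv2.fitEllipse(cv2.convexHull(cc));return np.round(e[0],1),np.round(e[1],1),st[k].tolist()
cv2.error: OpenCV(4.12.0) /io/opencv/modules/imgproc/src/shapedescr.cpp:361: error: (-201:Incorrect size of input array) There should be at least 5 points to fit the ellipse in function 'fitEllipseNoDirect'
```

```bash
python3 - <<'E'
from m import *
import pickle
D=pickle.load(open("j.pkl","rb"));(i0,p0),(i1,p1),(it,pt),(is_,ps)=D
i3,p3=pickle.load(open("w3.pkl","rb"))
s0=(289.8,267.4);s1=(312.3,87.6)
print("saddle",tri([(p0,s0),(p1,s1)]),onz(p1,s1,65),onz(p0,s0,65),"top",onz(pt,(359,204.3),65))
b0=(312.7,33);b3=(258.8,278)
print("bolt",tri([(p0,b0),(p3,b3)]),onz(p0,b0,119),onz(p3,b3,119))
f=lambda x,y:(x/2.8+210,y/2.8+120)
C=[onz(p1,f(*c),95)[:2] for c in((166,93),(280,130),(247,240),(131,205))]
print("housing",np.mean(C,0),[np.linalg.norm(C[i]-C[(i+1)%4]).round(1) for i in range(4)])
for a,b in(((35,345),(135,0)),((177,492),(356,0))):
    A,B=onz(p1,f(*a),12),onz(p1,f(*b),12);print("plate edge yaw",np.arctan2(*(B-A)[1::-1]))
e=C[0]-C[3];print("hyaw",np.arctan2(e[1],e[0]));e=C[1]-C[2];print(np.arctan2(e[1],e[0]))
d=onz(p1,s1,65)[:2]-np.mean(C,0);print("dist",np.linalg.norm(d),np.arctan2(d[1],d[0]))
E
```

```text
saddle (array([ 542.98584361, -175.53368651,   64.57028501]), np.float64(0.11196898652558764)) [ 543.06381529 -175.57204688   65.        ] [ 542.86554542 -175.32264072   65.        ] top [ 540.10374927 -177.41311131   65.        ]
bolt (array([558.22046089,  39.8465083 , 116.70371306]), np.float64(0.24424681594394398)) [557.91053899  39.1868423  119.        ] [557.24778978  40.21156663 119.        ]
housing [ 516.75207866 -256.0325757 ] [np.float64(37.7), np.float64(37.3), np.float64(39.2), np.float64(37.7)]
plate edge yaw 1.265237327923537
plate edge yaw 1.2483462147870883
hyaw 1.2585086611566236
1.2994212065606472
dist 84.65343573581694 1.2547437195311635
```

The jack measures consistently: saddle (543,-175.5) at z≈64.6, yaw 1.256, origin (516.7,-256.2). The pad is under (557.6,39.7). I'll grip the housing, turn the jack in the open and slide it in.

```bash
python3 - <<'E'
from h import *
J=np.array([516.7,-256.2]);y0=1.256-np.pi/2;y1=-0.016;pad=np.array([557.6,39.7])
ax=np.array([np.sin(-y1),np.cos(y1)]);T=pad-85*ax;Z=136
set_gripper(75)
env.reach((*J,200),down(y0)); env.move_l((*J,Z),rate=120,f_stop=8)
set_gripper(25); s=env.read_state();print(s["width"],s["grip_force"],s["tool_pos"],s["force"])
f=lambda m:print(m,env.read_state()["tool_pos"].round(1),env.read_state()["force"].round(1))
z=s["tool_pos"][2]+1
env.move_l((*(T-110*ax),z),down(y1),rate=90);f("turned")
h=env.move_l((*T,z),rate=70,f_stop=15);f(("in",h))
env.hold(.3);f("still")
set_gripper(70);env.move_l((*T,200),rate=150)
V=T-[0,50];env.reach((*V,330),down(0));env.hold(.2)
import pickle;im,p=snap("wrist");pickle.dump((im,p),open("k.pkl","wb"))
cv2.imwrite("pics/k.png",im);print(env.read_state()["time_s"])
E
```

```text
39.84277746979866 29.97064232826233 [ 515.28173136 -255.67129053  136.04913451] [-6.0946329   0.95625434  6.77077978]
turned [ 554.3 -155.7  137. ] [-0.5 -0.1 -9.3]
('in', False) [556.3 -45.6 137. ] [-0.4  0.5 -9.8]
still [556.2 -45.4 137. ] [ 0.1 -0.1 -9.9]
22.7167
```

View pics/k.png

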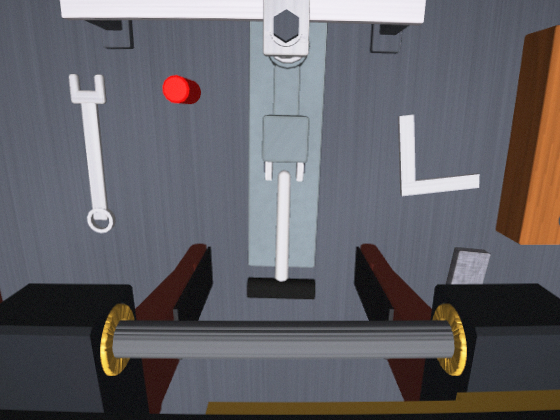

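The jack sits under the shoe with its handle up. The bolt is at (287,25), the housing top spans (263–309, 116–161) and the bar is at (281,289). Checking the centring numerically.

```bash
python3 - <<'E'
from h import *
import pickle
im,p=pickle.load(open("k.pkl","rb"))
cv2.imwrite("pics/c5.png",np.hstack([cv2.resize(a,None,fx=5,fy=5,interpolation=cv2.INTER_CUBIC) for a in(im[0:80,245:325],im[100:180,245:325])]))
f=lambda c,z:onz(p,c,z)[:2].round(1)
print("bolt",f((286.7,25),119),"hous",f((285.8,139),95),"bar",f((281.5,289),119))
for a,b in(((249,30),(248,265)),((327,30),(315,265))):
    d=onz(p,a,12)-onz(p,b,12);print(np.arctan2(d[1],d[0]))
E
```

```text
bolt [558.3  39.2] hous [557.9 -46. ] bar [ 554.1 -175.9]
1.5418008034620971
1.545351713823931
```

View pics/c5.png

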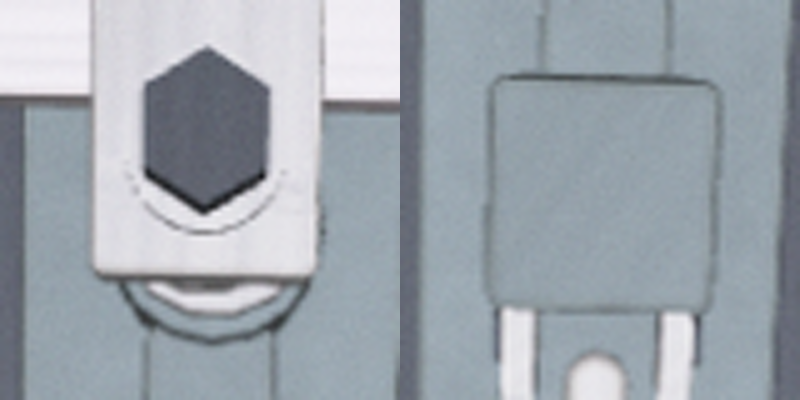

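The saddle is about 2 mm off in x: housing 557.9 at yaw about 1.543, against the bolt at 558.3. I'll re-grip, nudge it by -1.8 mm, then do the first press.

```bash
python3 - <<'E'
from h import *
q=down(-0.016);f=lambda m:print(m,round(env.read_state()["time_s"],2),env.read_state()["tool_pos"].round(1),env.read_state()["force"].round(1))
G=np.array([556.2,-45.4])
env.reach((*G,175),q);env.move_l((*G,137),rate=120);set_gripper(25);f("grip")
G=G-[1.8,0];env.move_l((*G,137),rate=20);env.hold(.1);f("nudged")
set_gripper(70);env.move_l((*G,215),rate=180)
ax=np.array([0.02,1.0])
P=lambda t:np.r_[G-ax*(25+115*np.cos(t)),70+115*np.sin(t)+9+80]
env.reach(P(.44)+[0,0,20],q);set_gripper(0);env.hold(.1)
f0=env.read_state()["force"];f("above")
for t in np.linspace(.44,-.113,5): env.move_l(P(t),rate=90)
f("low")
h=env.move_l(P(-.113)-[0,0,12],rate=25,f_stop=14);f(("down",h));env.hold(.3);f("hold")
cv2.imwrite("pics/d1.png",snap("scene")[0])
E
```

```text
grip 24.45 [556.3 -45.4 137.4] [-0.9  0.3  4.4]
nudged 24.8 [555.5 -45.4 137.4] [5.3 1.9 2.5]
above 27.84 [ 551.8 -174.5  228. ] [0.1 0.1 0.1]
low 29.52 [ 553.1 -186.   147.5] [-1.4 -6.4  8.8]
('down', True) 29.82 [ 553.3 -186.3  145.1] [-5.1  0.4 17.2]
hold 30.12 [ 553.2 -186.3  145.4] [-4.4  0.7 16.3]
```

```bash
python3 -c "
import cv2;a=cv2.imread('pics/d1.png')[130:330,130:430];cv2.imwrite('pics/d1c.png',cv2.resize(a,None,fx=2.6,fy=2.6,interpolation=cv2.INTER_CUBIC))"
```

```text
(no output)
```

View pics/d1c.png

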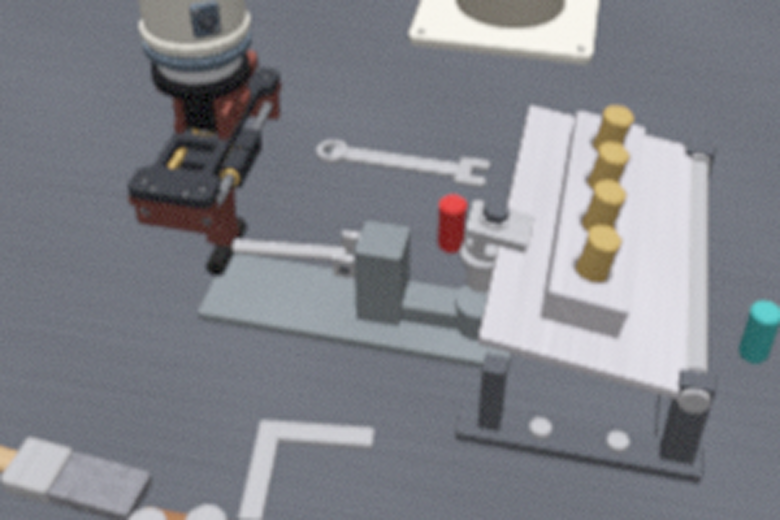

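The first press lifted the carrier, and all four plugs are seated. The tip is at z=65.4 against the expected 66, so the handle is on its stop. Now I'll let it up fully, check it, and press again.

```bash
python3 - <<'E'
from h import *
f=lambda m:print(m,round(env.read_state()["time_s"],2),env.read_state()["tool_pos"].round(1),env.read_state()["force"].round(1))
G=np.array([555.5,-45.8]);ax=np.array([0.02,1.0])
P=lambda t:np.r_[G-ax*(25+115*np.cos(t)),70+115*np.sin(t)+9+80]
for t in np.linspace(-.113,.44,5): env.move_l(P(t),rate=70)
env.move_l(P(.44)+[0,0,22],rate=80);env.hold(.8);f("up")
im,p=snap("scene");u=cv2.resize(im[130:330,130:430],None,fx=1.3,fy=1.3,interpolation=cv2.INTER_CUBIC)
h=env.move_l(P(.44)-[0,0,10],rate=40,f_stop=2.0);f(("touch",h))
for t in np.linspace(.40,-.113,5): env.move_l(P(t),rate=80)
f("low")
h=env.move_l(P(-.113)-[0,0,14],rate=25,f_stop=17);f(("down",h));env.hold(.5);f("hold")
im,p=snap("scene");d=cv2.resize(im[130:330,130:430],None,fx=1.3,fy=1.3,interpolation=cv2.INTER_CUBIC)
cv2.imwrite("pics/ud.png",np.vstack([u,d]))
E
```

```text
up 33.15 [ 552.9 -174.9  230. ] [ 0.3 -0.3  0.8]
('touch', True) 33.78 [ 552.6 -174.8  206.5] [1.5 0.7 0.7]
low 35.37 [ 553.9 -186.9  147. ] [-1.3 -6.7  9.9]
('down', True) 35.68 [ 554.1 -187.1  145.1] [-5.   0.4 18.1]
hold 36.18 [ 554.  -187.1  145.3] [-4.2 -0.2 15.7]
```

View pics/ud.png

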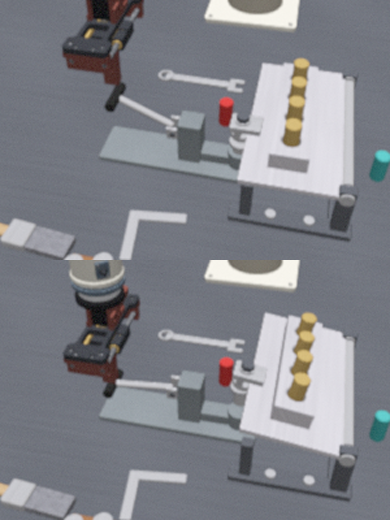

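In the upper panel the handle is fully up with its bar at (116,96) and the carrier level. In the lower panel it is fully down again, with the carrier raised and four plugs seated. The stop was reached at the same depth as the first press, so I'm signing off.

```bash
python3 -c "
from h import *
print(workorder.sign_off())"
```

```text
the job is handed in; nothing more can be done
None
```

The job is handed in at about 36 s of the 69 s: the spare plug is home in the empty pocket, the jack was pumped twice under the pad, and the arm is holding the handle down with the carrier raised and all four plugs seated. The saddle measured about 2 mm off centre sideways before a last small nudge, which I did not re-measure.

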